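Roll the rolling pin back to the pan of baguettes

TASK

Clear the middle of the cutting board for the next loaf: with your fingertips on top of the rolling pin, roll it along the board towards the pan of baguettes and stop it about four centimetres short of the pan's rim and parallel to it, so that a hand can still get hold of the rim. Roll it from on top only, without gripping it, lifting it or shoving it from the side; do not let it bump the pan, leave the other things alone, and take your hand off with the pin lying still on the board.

Things in the scene. Friction and masses are not known exactly. Their poses are not given: they have to be found in the camera images.
- pin: beech rolling pin, 0.35 to 0.7 kg: barrel 64 mm thick, 200 mm long, a handle 70 x 28 mm at each end (off the board). Origin: mid-axis, 47 mm above the counter on the board (barrel top 79 mm). Its x axis is its length; y and z turn as it rolls. Stays put on the level board; let go at 0.1 m/s it stops within 2 cm. Hard; friction coefficient on the board 0.5 to 0.7, on fingers no less
- board: white plastic cutting board, fixed and level, 325 mm (its x) by 530 mm (its y) by 15 mm thick, on the steel counter. Origin: centre of its underside, at counter height. The pin lies across it (along x) and rolls along its y, towards the end where the pan stands
- pan: stainless pan heaped with baguettes, loose on the counter (2.2 kg) off one short end of the board, left or right. 325 mm (its x) by 176 mm (its y) over the rim; rim 65 mm, bread up to 102 mm above the counter. Origin: centre of its underside. The rim facing the board runs along its x, 88 mm from the origin along its y; a 40 mm gap puts the pin's axis 160 mm from the origin
- tub: closed rectangular margarine tub, white with a pale yellow lid, 200 x 130 x 106 mm, standing on the counter beyond the other short end of the board; leave it alone. Origin: centre of its underside
- baguette: loose seeded baguette, 280 mm long and 54 mm thick, lying on the counter along the board's far side; leave it alone. Origin: centre of its underside; its length runs along its y
- dredger: aluminium flour dredger, a shaker 71 mm in diameter and 112 mm tall with a small wire handle, standing on the counter near a far corner of the board; leave it alone. Origin: centre of its underside

How it is judged:
By the outcome, as a careful person would: the job done as asked, in the order asked, and still so for the second after the job is handed in, with the robot touching nothing.
It also fails if it takes over 72 s, if anything falls off the work surface, if the arm or the gripper's body presses on something with over 40 N, if the wrist force passes 120 N, or if a joint passes its speed limit or range.

ROBOT

A 7-joint arm with a two-finger parallel gripper is mounted at the origin on the work surface. World frame = base frame: x ahead of the robot, y to its left, z up, the work surface at z = 0. Lengths are in m, angles in degrees, forces in N, time in s.
With the tool pointing down it reaches from about 0.4 to 0.9 m from the base axis. Payload 5.5 kg.
Tool frame: the origin (TCP) lies at the very end of the fingers, on their centre line; the grasp point (between the pads) lies 19 mm behind it (bot.tcp_to_grasp is the distance from the TCP to the grasp point, in m); z points along the fingers, x is the direction in which the jaws open and shut, and the axes are right-handed (so a half turn about z gives the same grasp; the last joint's range is limited). The gripper opens to 92 mm and grips with 3 to 60 N. Pads are 19 mm wide; open, the fingers measure 130 mm over their backs; the gripper's body (75 mm by 190 mm) begins 47 mm behind the grasp point.
Start: joints at [-60.493, 28.699, -24.465, 88.831, 12.651, 65.22, -12.049], TCP at [0.162, 0.63, 0.227] pointing down, gripper open.
Joint ranges: [-164.97, 164.97], [-17.58, 116.51], [-87.97, 89.64], [11.32, 138.91], [-80.73, 260.73], [10.89, 115.49], [-147.41, 147.41]. Speed limits (degrees/s): [147.25, 147.25, 180, 180, 180, 180, 180].

INTERFACE

Orientations are given as a 3x3 rotation matrix whose columns are the frame's x, y, z axes.
In Python, from station import bot, imaging gives the robot as it stands.
- The arm moves only by the tool jog_arm, never from a script. Its arguments are lists of equal length, an entry for each row: "delta_pos": the shift along the tool's x, y, z in m, a list of three; "turn": the turn about the tool's z in rad; "fingers": the opening, from 0 (shut) to 1 (fully open). A call has 1 to 12 rows; each row shifts and turns the commanded pose from where the row before left it, along the tool's axes as they then stand; what a row does not reach is not made up. A row lasts 1/8 s, in which the tool goes at most 62.5 mm and 10.7 degrees, less where a joint would pass 70% of its speed; a pose out of reach is approached as far as the arm can. A call is refused whole if a number of a shift passes 0.0625 or a number of a turn 0.188, either way. A call with a gripper value outside its range is refused whole. The fingers move at their own pace and stop on an object; "grip_force" is the grip in N (left out, the last holds). Time passes only in rows, so rows that do not move let the fingers close. It gives the time, the measured TCP pose, the force and the opening at its end, in the units of the state.
- bot.observe(): the state, without advancing time (a new reading comes with each control period).
- imaging.capture(name): name is "side" or "top"; returns a dict with "img" (480x640x3 uint8, red, green, blue), "K" (3x3 intrinsics, pixels), "k1" (the pictures are not rectified: a ray, as slopes to the right and down, at radius r is drawn at 1 + k1 r^2 times it, then the intrinsics apply), "world_from_camera" (4x4, takes a point from camera to world coordinates). Camera axes: x right, y up, looking along -z (the intrinsics and any distortion apply to the point x, -y, -z); pixel columns grow to the right and rows downward; lengths in m; the calibration is good to about 2 mm. A picture is of the moment at which its call begins. There is no depth.
- bot.sign_off(): hands the job in, once; it reports no verdict.
The state is a dict: "clock": time; "qpos": joint angles; "joint_vel": joint speeds; "joint_torque": joint torques, N m; "ee_pos": TCP position; "tcp_rot": TCP orientation; "ft_force": force on the tool from outside, world axes, zero at the start; "moment": the same for the moment, N m; "opening": opening from 0.0 (shut) to 1.0 (fully open).
Only numpy, scipy, OpenCV 4.12 (cv2) and the standard library are available. Lean on these libraries where they do the work, as an engineer would, in place of code of your own. Each camera call takes 0.05 s, during which the arm holds its last target. There are 200 camera calls.

## Working session

There is one attempt and no reset: what is moved stays moved. The work goes in short steps, Python scripts to look and compute and a tool call to move; the robot and the scene stay as the last step left them, time stands still between calls to the robot, and variables do not carry over. Pictures are saved under pics/ and viewed, about 8 in all and at most 12, crops included, and the job is handed in when it is done.

Besides the shell and the picture viewer there is one more tool, called as name(argument=value, ...) on one line, values as JSON. jog_arm: Moves the arm, as the interface text tells. Its arguments: {"type":"object","properties":{"delta_pos":{"type":"array","items":{"type":"array","items":{"type":"number"}}},"turn":{"type":"array","items":{"type":"number"}},"fingers":{"type":"array","items":{"type":"number"}},"grip_force":{"type":"number"}},"required":["delta_pos","turn","fingers"]}

```bash
mkdir -p pics
cat > h.py <<'E'
import numpy as np, cv2
from station import bot, imaging
def cap(n,f):
    c=imaging.capture(n); cv2.imwrite('pics/'+f,c['img'][:,:,::-1]); return c
def px2w(c,uv,z):
    K=np.array(c['K']);T=np.array(c['world_from_camera']);out=[]
    d=np.array([(np.array(uv,float)-K[:2,2])/[K[0,0],K[1,1]]])[0]
    for q in d:
        s=q.copy()
        for _ in range(30): s=q/(1+c['k1']*(s@s))
        r=T[:3,:3]@np.array([s[0],-s[1],-1]); o=T[:3,3]
        out.append(o+r*(z-o[2])/r[2])
    return np.array(out)
def w2px(c,P):
    K=np.array(c['K']);T=np.array(c['world_from_camera'])
    p=(np.atleast_2d(P)-T[:3,3])@T[:3,:3]; s=p[:,:2]*[1,-1]/-p[:,2:]
    s=s*(1+c['k1']*(s**2).sum(1,keepdims=True)); return s*[K[0,0],K[1,1]]+K[:2,2]
E
python3 - <<'E'
from h import *
np.set_printoptions(precision=3,suppress=True)
for n in('top','side'):
    c=cap(n,n+'0.png');print(c['K'],c['k1'],c['world_from_camera'])
s=bot.observe();print(s['clock'],s['ee_pos'],s['tcp_rot'],s['opening'])
E
```

```text
[[450.441   0.    323.698]
 [  0.    450.441 241.306]
 [  0.      0.      1.   ]] -0.052523255362815505 [[ 0.007  0.995 -0.104  0.461]
 [-1.     0.01   0.022  0.059]
 [ 0.023  0.104  0.994  1.298]
 [ 0.     0.     0.     1.   ]]
[[434.375   0.    310.326]
 [  0.    434.375 243.723]
 [  0.      0.      1.   ]] -0.03702976519064053 [[-0.959  0.226 -0.173  0.415]
 [-0.284 -0.728  0.624  0.75 ]
 [ 0.015  0.648  0.762  0.899]
 [ 0.     0.     0.     1.   ]]
0.1 [0.162 0.629 0.226] [[ 0.249  0.968 -0.   ]
 [ 0.968 -0.249 -0.002]
 [-0.002 -0.    -1.   ]] 1.0001368541756057
```

View pics/top0.png

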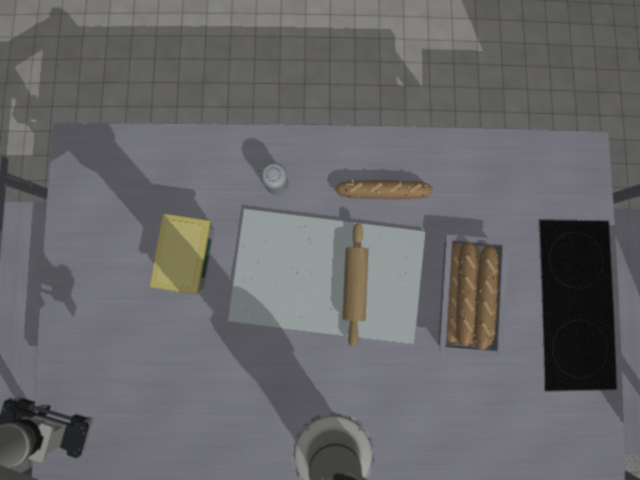

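View pics/side0.png

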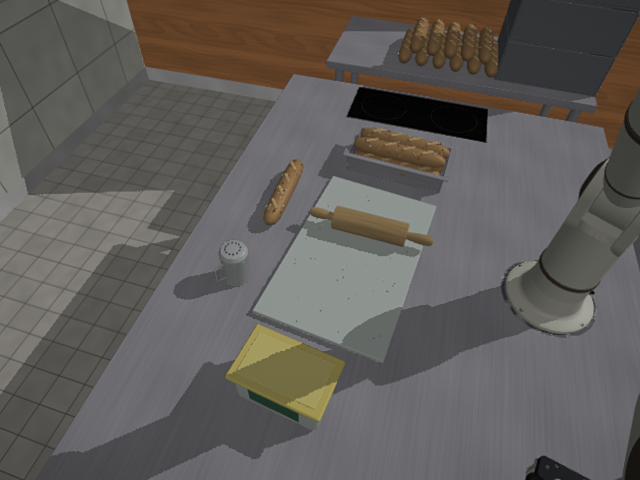

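The top view shows the pin at about (356,284) on the board, running from handle (358,230) to handle (353,340). The pan is on the right (robot −y), with its near rim at about u≈445. I'll zoom in to get accurate edges.

Run:
```python
import cv2
i=cv2.imread('pics/top0.png')[215:360,330:515]
cv2.imwrite('pics/crop0.png',cv2.resize(i,None,fx=4,fy=4,interpolation=cv2.INTER_CUBIC))
```

```text
(no output)
```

View pics/crop0.png

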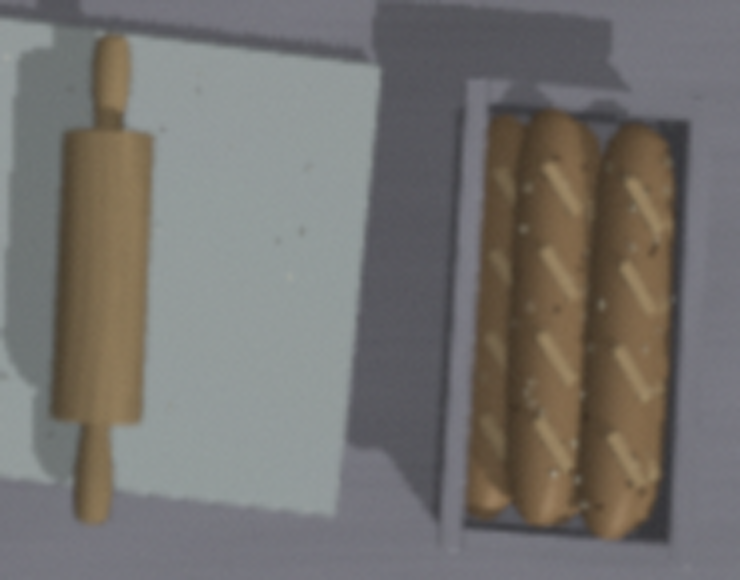

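Run:
```python
from h import *
np.set_printoptions(precision=4,suppress=True)
c=imaging.capture('top')
f=lambda a:np.array(a)/4.+[330,215]-.375
pin=px2w(c,f([(113,36),(92,522),(65,131),(152,133),(142,424),(52,420)]),.047);print('pin',pin[:,:2])
ax=pin[0]-pin[1];print('pin ang(deg from x)',np.degrees(np.arctan2(ax[1],ax[0])),np.linalg.norm(ax), 'c',pin[:2].mean(0),pin[2:].mean(0))
rim=px2w(c,f([(468,80),(442,548),(708,92)]),.065);print('rim',rim[:,:2]);ax=rim[0]-rim[1]
print(np.degrees(np.arctan2(ax[1],ax[0])),np.linalg.norm(ax),np.linalg.norm(rim[2]-rim[0]))
b=px2w(c,f([(380,65),(335,515)]),.015);ax=b[0]-b[1];print('board',b[:,:2],np.degrees(np.arctan2(ax[1],ax[0])),np.linalg.norm(ax))
n=np.array([-(rim[0]-rim[1])[1],(rim[0]-rim[1])[0]]);n/=np.linalg.norm(n)
for p in(pin[:2].mean(0),pin[2:].mean(0)):print('dist axis-rim',n@(p[:2]-rim[1,:2]),'n',n)
```

```text
pin [[ 0.6432 -0.0654]
 [ 0.3071 -0.0511]
 [ 0.5759 -0.0318]
 [ 0.575  -0.0927]
 [ 0.3737 -0.0854]
 [ 0.3762 -0.0234]]
pin ang(deg from x) -2.451025953712159 0.33649845673492434 c [ 0.4751 -0.0583  0.047 ] [ 0.4752 -0.0583  0.047 ]
rim [[ 0.6125 -0.3118]
 [ 0.2919 -0.2881]
 [ 0.6058 -0.4829]]
-4.230474698187569 0.32143833803622973 0.1712448441766522
board [[ 0.6289 -0.2625]
 [ 0.3082 -0.2259]] -6.501522049279714 0.32276323154471764
dist axis-rim 0.24275473762781188 n [0.0738 0.9973]
dist axis-rim 0.24267992115953696 n [0.0738 0.9973]
```

The pin axis is at (0.475, −0.058), 243 mm from the rim line and about 1.8° off parallel, so it has to roll about 171 mm. My plan is short strokes with the open fingers spread along the barrel. First I move above the pin.

jog_arm(delta_pos=[[-0.02,0.03,0],[-0.04,0.04,0],[-0.04,0.04,0],[-0.045,0.04,0],[-0.045,0.04,0],[-0.045,0.04,0],[-0.045,0.04,0],[-0.045,0.04,0],[-0.045,0.04,0],[-0.045,0.04,0],[-0.045,0.03,0],[-0.04,0.02,0]], turn=[0,0,0,0,0,0,0,0,0,0,0,0], fingers=[1,1,1,1,1,1,1,1,1,1,1,1])

```text
clock: 1.65
ee_pos: [0.464, 0.0333, 0.2267]
tcp_rot: [[0.251, 0.968, 0.0], [0.968, -0.251, -0.0], [-0.0, 0.0, -1.0]]
ft_force: [0.2, 0.1, -0.1]
opening: 0.999
```

jog_arm(delta_pos=[[0,0,0],[0,0,0],[0,0,0],[0,0,0],[0,0,0],[0,0,0],[0,0,0],[0,0,0],[0,0,0],[0,0,0],[0,0,0]], turn=[0.14,0.14,0.14,0.14,0.14,0.14,0.14,0.14,0.14,0.1,0], fingers=[1,1,1,1,1,1,1,1,1,1,1])

```text
clock: 3.02
ee_pos: [0.4633, 0.0357, 0.2266]
tcp_rot: [[0.999, -0.04, -0.0], [-0.04, -0.999, -0.0], [-0.0, 0.0, -1.0]]
ft_force: [0.2, -0.3, -0.3]
opening: 0.997
```

jog_arm(delta_pos=[[0.005,0.026,0.02],[0.005,0.026,0.03],[0.005,0.026,0.03],[0,0,0.03],[0,0,0.02],[0,0,0.01],[0,0,0]], turn=[0,0,0,0,0,0,0], fingers=[1,1,1,1,1,1,1])

```text
clock: 3.9
ee_pos: [0.4749, -0.0428, 0.0863]
tcp_rot: [[0.999, -0.04, -0.001], [-0.04, -0.999, 0.0], [-0.001, -0.0, -1.0]]
ft_force: [-0.4, -0.2, 0.4]
opening: 0.998
```

jog_arm(delta_pos=[[0,0,0.004],[0,0,0.003],[0,0,0.001],[0,0,0]], turn=[0,0,0,0], fingers=[1,1,1,1])

```text
clock: 4.4
ee_pos: [0.4755, -0.0428, 0.0789]
tcp_rot: [[0.999, -0.041, 0.0], [-0.041, -0.999, 0.0], [0.0, -0.0, -1.0]]
ft_force: [-0.1, -0.0, 0.4]
opening: 1.001
```

jog_arm(delta_pos=[[0,0,0.001],[0,0,0.001],[0,0,0]], turn=[0,0,0], fingers=[1,1,1])

```text
clock: 4.78
ee_pos: [0.4757, -0.0425, 0.0781]
tcp_rot: [[0.999, -0.041, 0.001], [-0.041, -0.999, 0.001], [0.001, -0.001, -1.0]]
ft_force: [-4.4, 0.9, 15.1]
opening: 0.999
```

jog_arm(delta_pos=[[0,0.003,0],[0,0.006,0],[0,0.008,0],[0,0.008,0],[0,0.008,0],[0,0.008,0],[0,0.008,0],[0,0.006,0],[0,0.003,0],[0,0.002,0],[0,0,0],[0,0,0]], turn=[0,0,0,0,0,0,0,0,0,0,0,0], fingers=[1,1,1,1,1,1,1,1,1,1,1,1])

```text
clock: 6.28
ee_pos: [0.473, -0.1037, 0.0778]
tcp_rot: [[0.999, -0.042, 0.001], [-0.042, -0.999, -0.001], [0.001, 0.001, -1.0]]
ft_force: [-3.7, -1.8, 12.9]
opening: 1.001
```

Run:
```python
from h import *
c=cap('top','t1.png')
i=c['img'][215:360,330:515,::-1]
cv2.imwrite('pics/crop1.png',cv2.resize(i,None,fx=4,fy=4,interpolation=cv2.INTER_CUBIC))
s=bot.observe();print(s['ee_pos'],s['ft_force'],s['moment'])
```

```text
[ 0.47296433 -0.10371444  0.07783683] [-3.77574647 -1.22916055 11.90620487] [-0.32517623  0.86437306  0.09150559]
```

View pics/crop1.png

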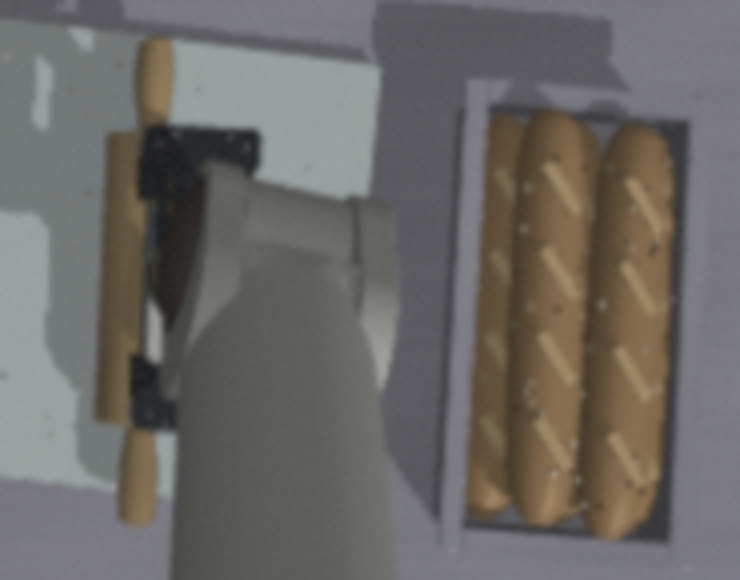

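The pin rolled cleanly. The handle ends are now at crop (156,38) and (137,524), about 30 mm further on. I'll repeat the stroke and add a slight turn towards the rim's heading.

jog_arm(delta_pos=[[0,0,-0.006],[0,0,-0.009],[0,-0.015,0],[0,-0.015,0],[0,0,0],[0,0,0.008],[0,0,0.004],[0,0,0.002],[0,0,0.001],[0,0,0]], turn=[0,0,0,0,0,0,0,0,0,0], fingers=[1,1,1,1,1,1,1,1,1,1])

```text
clock: 7.58
ee_pos: [0.4737, -0.0729, 0.0779]
tcp_rot: [[0.999, -0.042, -0.001], [-0.042, -0.999, 0.001], [-0.001, -0.001, -1.0]]
ft_force: [-6.6, 1.6, 20.5]
opening: 0.998
```

jog_arm(delta_pos=[[0,0.003,0],[0,0.006,0],[0,0.008,0],[0,0.008,0],[0,0.008,0],[0,0.008,0],[0,0.008,0],[0,0.006,0],[0,0.003,0],[0,0.002,0],[0,0,0],[0,0,0]], turn=[0,0.002,0.003,0.003,0.003,0.003,0.002,0.002,0,0,0,0], fingers=[1,1,1,1,1,1,1,1,1,1,1,1])

```text
clock: 9.07
ee_pos: [0.4711, -0.1344, 0.0777]
tcp_rot: [[0.998, -0.06, 0.0], [-0.06, -0.998, -0.001], [0.0, 0.001, -1.0]]
ft_force: [-3.5, -1.2, 13.7]
opening: 1.001
```

jog_arm(delta_pos=[[0,0,-0.006],[0,0,-0.009],[0,-0.015,0],[0,-0.015,0],[0,0,0],[0,0,0.008],[0,0,0.004],[0,0,0.002],[0,0,0.001],[0,0,0]], turn=[0,0,0,0,0,0,0,0,0,0], fingers=[1,1,1,1,1,1,1,1,1,1])

```text
clock: 10.32
ee_pos: [0.4726, -0.1031, 0.078]
tcp_rot: [[0.998, -0.06, -0.001], [-0.06, -0.998, 0.0], [-0.001, -0.0, -1.0]]
ft_force: [-7.4, 3.5, 21.2]
opening: 1.002
```

```bash
cat >> h.py <<'E'
RIM=np.array([[.6125,-.3118],[.2919,-.2881]])
def pin():
    c=imaging.capture('top'); hsv=cv2.cvtColor(c['img'],cv2.COLOR_RGB2HSV)
    m=cv2.inRange(hsv,(8,70,60),(25,255,255)); m[:222]=0;m[352:]=0;m[:,:330]=0;m[:,445:]=0
    n,l,st,ce=cv2.connectedComponentsWithStats(m)
    pts=np.argwhere(np.isin(l,[k for k in range(1,n) if st[k,4]>25]))[:,::-1]
    v0,v1=pts[:,1].min(),pts[:,1].max(); e=[]
    for lo,hi in((v0,v0+14),(v1-14,v1)):
        q=pts[(pts[:,1]>=lo)&(pts[:,1]<=hi)]; 
        mids=[[(r[:,0].min()+r[:,0].max())/2,v] for v in range(lo+2,hi-1) if len(r:=q[q[:,1]==v])]
        e.append(np.mean(mids,0))
    w=px2w(c,e,.047)[:,:2]; a=w[0]-w[1]; r=RIM[0]-RIM[1]; n=np.array([-r[1],r[0]])/np.hypot(*r)
    print('px',np.round(e,1).tolist(),'rows',v0,v1,'mid',w.mean(0).round(4),'ang',round(np.degrees(np.arctan2(a[1],a[0])),2),'axis-rim',round(n@(w.mean(0)-RIM[1]),4))
    s=bot.observe();print('t',s['clock'],np.round(s['ee_pos'],4),np.round(s['ft_force'],1))
    return c
E
python3 -c "
from h import *
pin()"
```

```text
px [[378.7, 232.0], [371.5, 337.0]] rows 225 344 mid [ 0.4747 -0.1136] ang -4.17 axis-rim 0.1875
t 10.375 [ 0.4726 -0.1031  0.078 ] [-7.5  2.3 19.6]
```

jog_arm(delta_pos=[[0,0.003,0],[0,0.006,0],[0,0.008,0],[0,0.008,0],[0,0.008,0],[0,0.008,0],[0,0.006,0],[0,0.004,0],[0,0.002,0],[0,0,0],[0,0,0]], turn=[0,0,0,0,0,0,0,0,0,0,0], fingers=[1,1,1,1,1,1,1,1,1,1,1])

```text
clock: 11.75
ee_pos: [0.4701, -0.1576, 0.0783]
tcp_rot: [[0.998, -0.06, 0.001], [-0.06, -0.998, -0.001], [0.001, 0.001, -1.0]]
ft_force: [-3.5, -1.5, 17.5]
opening: 1.002
```

jog_arm(delta_pos=[[0,0,-0.006],[0,0,-0.02],[0,-0.05,-0.03],[0,-0.06,-0.03],[0,-0.06,0],[0,-0.05,0],[0,0,0]], turn=[0,0,0,0,0,0,0], fingers=[1,1,1,1,1,1,1])

```text
clock: 12.62
ee_pos: [0.4823, 0.0646, 0.1605]
tcp_rot: [[0.999, -0.051, -0.0], [-0.051, -0.999, 0.002], [-0.0, -0.002, -1.0]]
ft_force: [-0.3, -0.2, -0.3]
opening: 1.002
```

Run:
```python
from h import *
c=pin()
cv2.imwrite('pics/crop2.png',cv2.resize(c['img'][215:360,330:515,::-1],None,fx=4,fy=4,interpolation=cv2.INTER_CUBIC))
```

```text
px [[388.5, 233.0], [384.5, 339.0]] rows 226 346 mid [ 0.4707 -0.1453] ang -2.54 axis-rim 0.1556
t 12.675 [0.4821 0.0616 0.1603] [ 0.3 -0.  -1.4]
```

View pics/crop2.png

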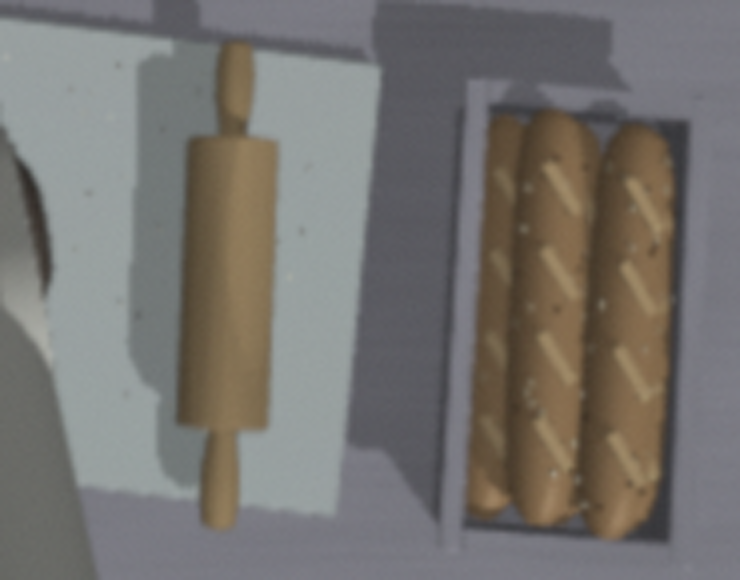

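The crop shows the pin's handles at (237,42) and (219,528), clear of the pan: 156 mm from axis to rim, so about 84 mm to go. The heading is still −2.5° against −4.2° for the rim, because the centred turn slipped at the fingertips. For the next stroke I'll set the hand off towards the far end of the barrel, press more firmly and turn again. The load on the near end is then small enough that it may swing.

jog_arm(delta_pos=[[0.01,0.04,0],[0.01,0.05,0],[0.01,0.05,0.02],[0.007,0.04,0.02],[0,0.013,0.02],[0,0,0.013],[0,0,0],[0,0,0]], turn=[-0.016,0,0,0,0,0,0,0], fingers=[1,1,1,1,1,1,1,1])

```text
clock: 13.68
ee_pos: [0.5109, -0.1339, 0.0881]
tcp_rot: [[0.999, -0.042, 0.001], [-0.042, -0.999, 0.0], [0.001, -0.0, -1.0]]
ft_force: [0.6, -0.3, 0.3]
opening: 1.001
```

jog_arm(delta_pos=[[0,0,0.006],[0,0,0.003],[0,0,0.002],[0,0,0.001],[0,0,0]], turn=[0,0,0,0,0], fingers=[1,1,1,1,1])

```text
clock: 14.3
ee_pos: [0.511, -0.1347, 0.0783]
tcp_rot: [[0.999, -0.043, 0.001], [-0.043, -0.999, 0.0], [0.001, -0.0, -1.0]]
ft_force: [-7.9, 2.2, 24.4]
opening: 1.002
```

jog_arm(delta_pos=[[0,0.003,0.0005],[0,0.006,0.0005],[0,0.007,0],[0,0.007,0],[0,0.007,0],[0,0.007,0],[0,0.006,0],[0,0.005,0],[0,0.002,0],[0,0,0],[0,0,0]], turn=[0,0.005,0.008,0.009,0.009,0.009,0.008,0.006,0.004,0.002,0], fingers=[1,1,1,1,1,1,1,1,1,1,1])

```text
clock: 15.68
ee_pos: [0.5086, -0.1867, 0.0778]
tcp_rot: [[0.995, -0.103, 0.003], [-0.103, -0.995, -0.002], [0.003, 0.002, -1.0]]
ft_force: [-4.6, -2.7, 22.8]
opening: 0.996
```

jog_arm(delta_pos=[[0,0,-0.006],[0,0,-0.02],[0,-0.05,-0.03],[0,-0.06,-0.03],[0,-0.06,0],[0,-0.05,0],[0,0,0],[0,0,0]], turn=[0,0,0,0,0,0,0,0], fingers=[1,1,1,1,1,1,1,1])

```text
clock: 16.68
ee_pos: [0.5291, 0.0297, 0.1584]
tcp_rot: [[0.995, -0.102, -0.001], [-0.102, -0.995, -0.001], [-0.001, 0.001, -1.0]]
ft_force: [-0.0, -0.9, 0.1]
opening: 0.999
```

```bash
python3 -c "
from h import *
pin()"
```

```text
px [[397.6, 233.0], [392.7, 339.0]] rows 226 346 mid [ 0.4709 -0.1696] ang -3.09 axis-rim 0.1314
t 16.725 [0.5291 0.0287 0.1584] [ 0.6 -0.6  0.5]
```

The offset turn works: the heading is now −3.1° and the axis is 131 mm from the rim. I'll do another offset stroke with a larger turn.

jog_arm(delta_pos=[[0,0,0],[-0.003,0.04,0],[-0.002,0.05,0.01],[-0.002,0.05,0.02],[0,0.037,0.02],[0,0.01,0.013],[0,0,0.01],[0,0,0],[0,0,0.006],[0,0,0.003],[0,0,0.002],[0,0,0]], turn=[-0.048,0,0,0,0,0,0,0,0,0,0,0], fingers=[1,1,1,1,1,1,1,1,1,1,1,1])

```text
clock: 18.23
ee_pos: [0.5133, -0.1551, 0.0775]
tcp_rot: [[0.999, -0.053, 0.002], [-0.053, -0.999, 0.001], [0.002, -0.001, -1.0]]
ft_force: [-7.5, 3.3, 23.3]
opening: 1.001
```

jog_arm(delta_pos=[[0,0.004,0.0005],[0,0.006,0],[0,0.008,0],[0,0.008,0],[0,0.008,0],[0,0.008,0],[0,0.007,0],[0,0.005,0],[0,0.003,0],[0,0.001,0],[0,0,0],[0,0,0]], turn=[0,0.01,0.015,0.015,0.015,0.015,0.014,0.01,0.006,0,0,0], fingers=[1,1,1,1,1,1,1,1,1,1,1,1])

```text
clock: 19.73
ee_pos: [0.5095, -0.2157, 0.0781]
tcp_rot: [[0.988, -0.154, 0.006], [-0.154, -0.988, -0.003], [0.006, 0.002, -1.0]]
ft_force: [-2.7, -2.6, 23.1]
opening: 0.999
```

jog_arm(delta_pos=[[0,0,-0.006],[0,0,-0.02],[0,-0.05,-0.03],[0,-0.06,-0.03],[0,-0.06,0],[0,-0.05,0],[0,0,0],[0,0,0]], turn=[0,0,0,0,0,0,0,0], fingers=[1,1,1,1,1,1,1,1])

```text
clock: 20.72
ee_pos: [0.5397, -0.0005, 0.1579]
tcp_rot: [[0.988, -0.153, -0.001], [-0.153, -0.988, -0.0], [-0.0, 0.001, -1.0]]
ft_force: [0.9, -0.8, 0.0]
opening: 1.0
```

Run:
```python
from h import *
c=pin()
cv2.imwrite('pics/crop3.png',cv2.resize(c['img'][215:360,360:515,::-1],None,fx=4,fy=4,interpolation=cv2.INTER_CUBIC))
```

```text
px [[407.6, 234.0], [402.3, 340.0]] rows 227 347 mid [ 0.4682 -0.1971] ang -3.46 axis-rim 0.1037
t 20.775 [ 0.5397 -0.0016  0.1579] [ 0.4 -1.2  0.2]
```

View pics/crop3.png

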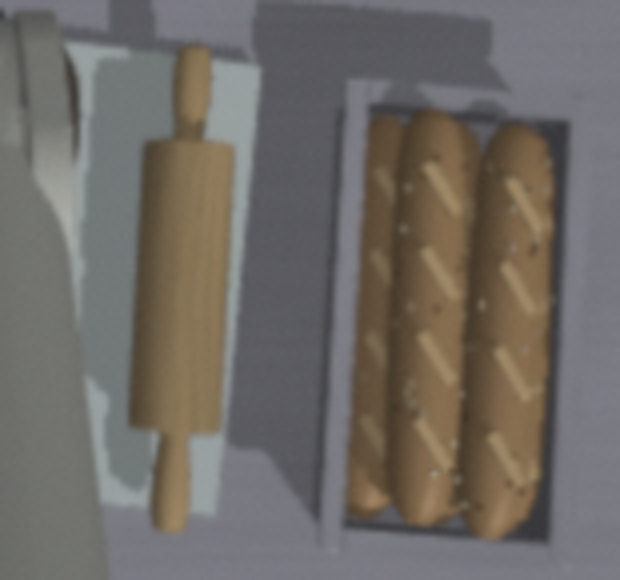

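The crop shows the pin at handles (193,47) and (170,530), still on the board, with the pan rim at about u=350→325 and undisturbed. The heading is −3.5° and the axis is 104 mm from the rim, so about 31 mm remains. I'll take that in two shorter strokes.

jog_arm(delta_pos=[[0,0,0],[-0.006,0.04,0],[-0.006,0.05,0.01],[-0.005,0.05,0.02],[-0.003,0.04,0.02],[0,0.01,0.013],[0,0,0.01],[0,0,0],[0,0,0.006],[0,0,0.003],[0,0,0.0015],[0,0,0]], turn=[-0.093,0,0,0,0,0,0,0,0,0,0,0], fingers=[1,1,1,1,1,1,1,1,1,1,1,1])

```text
clock: 22.28
ee_pos: [0.5096, -0.1889, 0.0784]
tcp_rot: [[0.998, -0.061, 0.003], [-0.061, -0.998, -0.0], [0.003, 0.0, -1.0]]
ft_force: [-7.1, 3.0, 29.1]
opening: 0.996
```

jog_arm(delta_pos=[[0,0.003,0],[0,0.004,0],[0,0.005,0],[0,0.006,0],[0,0.006,0],[0,0.006,0],[0,0.005,0],[0,0.003,0],[0,0.002,0],[0,0,0],[0,0,0]], turn=[0,0.012,0.016,0.016,0.018,0.018,0.016,0.012,0.006,0,0], fingers=[1,1,1,1,1,1,1,1,1,1,1])

```text
clock: 23.65
ee_pos: [0.5069, -0.2299, 0.0786]
tcp_rot: [[0.985, -0.174, 0.005], [-0.174, -0.985, -0.002], [0.006, 0.001, -1.0]]
ft_force: [-2.6, -0.0, 24.2]
opening: 1.003
```

jog_arm(delta_pos=[[0,0,-0.006],[0,0,-0.02],[0,-0.05,-0.03],[0,-0.06,-0.03],[0,-0.06,0],[0,-0.05,0],[0,0,0],[0,0,0]], turn=[0,0,0,0,0,0,0,0], fingers=[1,1,1,1,1,1,1,1])

```text
clock: 24.65
ee_pos: [0.5416, -0.0159, 0.1584]
tcp_rot: [[0.985, -0.174, -0.0], [-0.174, -0.985, -0.0], [-0.0, 0.0, -1.0]]
ft_force: [-0.2, -0.5, 0.8]
opening: 1.0
```

```bash
python3 -c "
from h import *
pin()"
```

```text
px [[414.4, 234.0], [408.9, 340.0]] rows 227 347 mid [ 0.4684 -0.2158] ang -3.64 axis-rim 0.0852
t 24.7 [ 0.5415 -0.017   0.1584] [-0.3 -0.3  0. ]
```

Now 85 mm, heading −3.6°. The last stroke should move the axis about 13 mm.

jog_arm(delta_pos=[[0,0,0],[-0.006,0.04,0],[-0.006,0.05,0.01],[-0.005,0.05,0.02],[-0.003,0.04,0.02],[0,0.017,0.013],[0,0,0.01],[0,0,0],[0,0,0.006],[0,0,0.003],[0,0,0.002],[0,0,0]], turn=[-0.111,0,0,0,0,0,0,0,0,0,0,0], fingers=[1,1,1,1,1,1,1,1,1,1,1,1])

```text
clock: 26.2
ee_pos: [0.5104, -0.2121, 0.0787]
tcp_rot: [[0.998, -0.064, 0.003], [-0.064, -0.998, -0.001], [0.003, 0.001, -1.0]]
ft_force: [-9.1, 0.6, 30.2]
opening: 1.001
```

jog_arm(delta_pos=[[0,0.002,0],[0,0.003,0],[0,0.004,0],[0,0.004,0],[0,0.004,0],[0,0.004,0],[0,0.003,0],[0,0.002,0],[0,0.001,0],[0,0,0],[0,0,0]], turn=[0,0.012,0.016,0.016,0.018,0.018,0.016,0.012,0.006,0,0], fingers=[1,1,1,1,1,1,1,1,1,1,1])

```text
clock: 27.58
ee_pos: [0.5084, -0.2391, 0.0787]
tcp_rot: [[0.984, -0.177, 0.004], [-0.177, -0.984, -0.002], [0.004, 0.001, -1.0]]
ft_force: [-4.2, 0.4, 26.3]
opening: 0.999
```

jog_arm(delta_pos=[[0,0,-0.006],[0,0,-0.02],[0,-0.05,-0.03],[0,-0.06,-0.03],[0,-0.06,0],[0,-0.05,0],[0,0,0],[0,0,0]], turn=[0,0,0,0,0,0,0,0], fingers=[1,1,1,1,1,1,1,1])

```text
clock: 28.58
ee_pos: [0.5444, -0.0255, 0.1584]
tcp_rot: [[0.984, -0.176, -0.0], [-0.176, -0.984, -0.0], [-0.0, 0.0, -1.0]]
ft_force: [0.3, -0.6, -0.3]
opening: 1.001
```

Run:
```python
from h import *
c=pin()
cv2.imwrite('pics/crop4.png',cv2.resize(c['img'][215:360,360:515,::-1],None,fx=4,fy=4,interpolation=cv2.INTER_CUBIC))
```

```text
px [[418.4, 235.0], [413.3, 340.0]] rows 228 347 mid [ 0.467  -0.2277] ang -3.49 axis-rim 0.0732
t 28.625 [ 0.5443 -0.0266  0.1584] [ 0.4 -0.1 -0.3]
```

View pics/crop4.png

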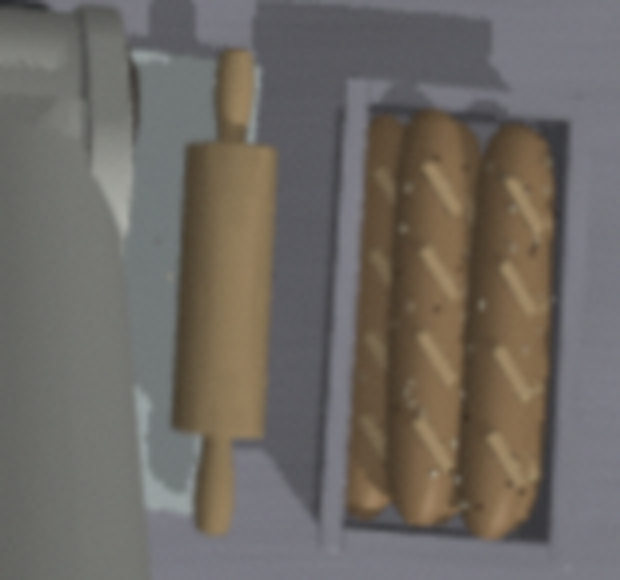

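The final crop shows the pin at handles (235,50) and (214,530), with the pan rim in the same place as before and the hand clear. I'll re-measure to confirm the pin is at rest, then hand in.

```bash
python3 -c "
from h import *
for _ in range(4): imaging.capture('side')
pin(); print(bot.sign_off())"
```

```text
px [[418.5, 235.0], [413.4, 340.0]] rows 228 347 mid [ 0.467  -0.2279] ang -3.52 axis-rim 0.073
t 28.875 [ 0.5445 -0.0271  0.1584] [-0.1  0.2  0.3]
the job is handed in; nothing more can be done
None
```

The rolling pin now lies on the board about 41 mm short of the pan's rim, and I handed the job in at about 29 s. I rolled it there in six short strokes, pressing only on top of the barrel with the open fingertips. The readings after each move showed about 30 N at most.

- **Position:** in the last camera check the pin's axis was 73 mm from the rim line, which gives the 41 mm gap. A repeat measurement 0.25 s later agreed to 0.2 mm, so the pin was at rest. The hand was well clear of it.
- **Parallel to the rim:** the pin is at −3.5° and the rim at −4.2°, so it is about 0.7° off, close to the measuring error of about 0.3–0.5°. It began about 1.8° off. Turning it with the hand centred slipped and did nothing. Turning with the hand set towards the far end fixed most of it, but the last stroke added no further correction.
- **One reading that disagreed:** a check partway through gave −4.2° and a position about 5 mm off what I expected. I put it down to the arm hiding part of a handle and discarded it. All later checks were made with the hand out of the way.
- **Pan and other things:** the pan's rim looked unmoved in the pictures. I did not re-check the tub, loose baguette or dredger at the end, but the hand stayed away from the baguette and dredger and passed the tub only well above its lid.

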